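# Advance the tube jig by one turn of its hand wheel

## Robot

A 7-joint arm with a two-finger parallel gripper is mounted at the origin on the work surface. World frame = base frame: x ahead of the robot, y to its left, z up, the work surface at z = 0. Lengths are in mm, angles in degrees, forces in N, time in s.
With the tool pointing down it reaches from about 400 to 900 mm from the base axis. Payload 5.6 kg.
Tool frame: the origin (TCP) lies on the mounting face of the last link; the fingertips stand 190 mm ahead of it and the grasp point (between the pads) lies 171 mm ahead of it; z points along the fingers, y is the direction in which the jaws open and shut (so a half turn about z gives the same grasp; the last joint's range is limited). The gripper opens to 92 mm and grips with 3 to 60 N. Pads are 20 mm wide; open, the fingers measure 128 mm over their backs; the gripper's body (75 mm by 189 mm) begins 69 mm behind the grasp point.
Start: joints at [-2.464, 26.786, -0.665, 91.828, 0.344, 61.387, -3.226], TCP at [650.001, -0.036, 404.692] pointing down, gripper open.
Joint ranges: [-144.91, 144.91], [-17.63, 115.5], [-89.93, 88.59], [15.96, 139.68], [-74.01, 254.01], [8.47, 105.57], [-167.45, 167.45]. Speed limits (degrees/s): [147.25, 147.25, 180, 180, 180, 180, 180].

## Interface

Orientations are given as a 3x3 rotation matrix whose columns are the frame's x, y, z axes.
In Python, from rig import arm, read_camera, camera_model gives the robot as it stands. The module is installed in compiled form; this text tells all that it offers.
- The arm moves only by the tool apply_moves, never from a script. Its argument "plan" is one flat list of numbers, 7 for each row, row after row: the shift along the tool's x, y, z in units of 25 mm (1.0 is 25 mm), then the turn, a rotation vector about the tool's x, y, z in units of 6 degrees (1.0 is 6 degrees), then the opening in per cent of the stroke, from 0 (shut) to 100 (fully open). In form: [tx, ty, tz, wx, wy, wz, gripper, tx, ty, tz, wx, wy, wz, gripper, ...]. A call has 1 to 12 rows; each row shifts and turns the commanded pose from where the row before left it, along the tool's axes as they then stand; what a row does not reach is not made up. A row lasts 1/8 s, in which the tool goes at most 62.5 mm and 10.7 degrees, less where a joint would pass 70% of its speed; a pose out of reach is approached as far as the arm can. A call is refused whole if a number of a shift passes 1 or a number of a turn 1, either way. A call with a gripper value outside its range is refused whole. The fingers move at their own pace and stop on an object; "squeeze" is the grip in N (left out, the last holds). Time passes only in rows, so rows that do not move let the fingers close. It gives the time, the measured TCP pose, the force and the opening at its end, in the units of the state.
- arm.observe(): the state, without advancing time (a new reading comes with each control period).
- read_camera(name): name is "scene" or "side" or "wrist"; returns the picture (420x560x3 uint8, blue, green, red); there is no depth.
- camera_model(name): a dict with "camera_matrix" (3x3 intrinsics, pixels), "dist" ([k1, k2, p1, p2, k3] as OpenCV has them; the pictures are not rectified), "extrinsics" (4x4, takes a point from world to camera coordinates). Camera axes: x right, y up, looking along -z (the intrinsics and any distortion apply to the point x, -y, -z); pixel columns grow to the right and rows downward; lengths in mm; the calibration is good to about 2 mm. A picture is of the moment at which its call begins: read the wrist's pose just before it. camera_model takes no time and is no camera call; for the wrist camera it gives the pose at the moment of the call.
- arm.sign_off(): hands the job in, once; it reports no verdict.
The state is a dict: "clock": time; "qpos": joint angles; "joint_vel": joint speeds; "effort": joint torques, N m; "tcp_pos": TCP position; "eef_rot": TCP orientation; "ft_force": force on the tool from outside, world axes, zero at the start; "torque": the same for the moment, N m; "width": opening from 0.0 (shut) to 1.0 (fully open).
Only numpy, scipy, OpenCV 4.12 (cv2) and the standard library are available. Lean on these libraries where they do the work, as an engineer would, in place of code of your own. Each camera call takes 0.05 s, during which the arm holds its last target. There are 200 camera calls.

## Task

Feed the tube in the fit-up jig forward by exactly one full turn of the hand wheel: with the fingertips or the outside of the fingers, push the wheel round clockwise as seen from above (its upright handle is there to push against) until the handle is back just where it started, then take the fingers away. Push gently and do not grip the wheel; leave everything else lying on the bench where it is.

Things in the scene. Friction and masses are not known exactly. Their poses are not given: they have to be found in the camera images.
- wheel_centre (a point): fixed centre of the hand wheel, on its vertical axis at the height of the rim (113 mm above the bench). The wheel sits level on top of a grey gearbox at the robot's end of the jig. The jig's x axis is the direction in which the bed, with the tubes on it, runs away from the wheel. The jig is bolted down.
- wheel: the grey hand wheel: a round rim of 75 mm mean radius made of 14 mm bar, three flat spokes 120 degrees apart and a 34 mm hub whose top is 126 mm above the bench; rim top 120 mm above the bench. The upright handle stands on the rim over one spoke. Origin on the axis, 104 mm above the bench; its x axis points from the wheel axis to the handle.
- handle (a point): middle of the upright black handle: a fixed round post 22 mm in diameter, standing on the rim 75 mm from the wheel axis, its top 173 mm and its foot 123 mm above the bench (this point 148 mm). It goes round with the wheel.
- screw (a joint): angle of the hand wheel in rad; it grows as the wheel is pushed clockwise seen from above. It starts anywhere from -2.5 to 2.5; one full turn adds 6.283 and moves the saddle with its tube 8 mm away from the wheel. There is no stop or detent at one turn (the ends of travel are at -4 and 10.5). It turns stiffly enough to stay where it is left: about 2 to 3 N at the handle.
- hammer: bystander, loose: a steel-headed hammer about 260 mm long lying on the bench; origin on its underside
- brush: bystander, loose: a hand brush about 220 mm long lying on the bench; origin on its underside
- can: bystander, loose: a plain metal can, 60 mm diameter, 95 mm tall, standing; origin at the centre of its underside
- tube_stub: bystander, loose: a short piece of bright tube, 42 mm diameter, 60 mm tall, standing on end; origin at the centre of its underside
- flange: bystander, loose: a flat steel ring flange, 90 mm diameter, 14 mm thick, lying; origin at the centre of its underside
- square: bystander, loose: a steel L-shaped square, 90 x 75 mm, 20 mm thick, lying; origin on its underside

How it is judged:
By the outcome, as a careful person would: the job done as asked, in the order asked, and still so for the second after the job is handed in, with the robot touching nothing.
It also fails if it takes over 59 s, if anything falls off the work surface, if the arm or the gripper's body presses on something with over 40 N, if the wrist force passes 120 N, or if a joint passes its speed limit or range.

## Working session

There is one attempt and no reset: what is moved stays moved. The work goes in short steps, Python scripts to look and compute and a tool call to move; the robot and the scene stay as the last step left them, time stands still between calls to the robot, and variables do not carry over. Pictures are saved under pics/ and viewed, about 8 in all and at most 12, crops included, and the job is handed in when it is done.

Besides the shell and the picture viewer there is one more tool, called after "Call:" as name(argument=value, ...) on one line, values as JSON. apply_moves: Moves the arm, as the interface text tells. Its arguments: {"type":"object","properties":{"plan":{"type":"array","items":{"type":"number"}},"squeeze":{"type":"number"}},"required":["plan"]}

```bash
mkdir -p pics; python3 - <<'E'
from rig import arm, read_camera, camera_model
import cv2
for n in("scene","side"):
    cv2.imwrite(f"pics/{n}0.png",read_camera(n))
    m=camera_model(n);print(n,m)
print(arm.observe())
E
```

```text
scene {'camera_matrix': array([[457.3631607 ,   0.        , 279.84612786],
       [  0.        , 457.3631607 , 201.53129061],
       [  0.        ,   0.        ,   1.        ]]), 'dist': array([-0.09987256,  0.        ,  0.        ,  0.        ,  0.        ]), 'extrinsics': array([[ 7.70310491e-01,  6.37668627e-01, -6.85750236e-04,
        -4.92005287e+02],
       [-5.11393637e-01,  6.18410646e-01,  5.96694914e-01,
         1.83710673e+02],
       [ 3.80917702e-01, -4.59289664e-01,  8.02467886e-01,
        -1.42860474e+03],
       [ 0.00000000e+00,  0.00000000e+00,  0.00000000e+00,
         1.00000000e+00]])}
side {'camera_matrix': array([[544.28606832,   0.        , 280.32788667],
       [  0.        , 544.28606832, 207.26911693],
       [  0.        ,   0.        ,   1.        ]]), 'dist': array([0.05334415, 0.        , 0.        , 0.        , 0.        ]), 'extrinsics': array([[ 8.50012114e-01, -5.26757103e-01, -2.52218234e-03,
        -4.47553784e+02],
       [ 2.75405253e-01,  4.40321449e-01,  8.54557762e-01,
        -2.93708143e+02],
       [-4.49033800e-01, -7.27079071e-01,  5
[... 233 characters left out ...]
38703554, -3.22607626]), 'joint_vel': array([-0.06764149, -0.08999016,  0.01671868, -0.06916728, -0.01625304,
        0.01056652, -0.05158226]), 'effort': array([ 1.57556435e-03, -5.21645308e+01, -1.25145918e-02, -2.44365495e+01,
       -5.68165525e-02,  1.40885683e-02,  8.46384978e-05]), 'tcp_pos': array([ 6.49776746e+02, -5.19057222e-02,  4.03832452e+02]), 'eef_rot': array([[ 6.50919547e-05,  9.99998723e-01, -1.59659580e-03],
       [ 9.99999989e-01, -6.53007268e-05, -1.30708963e-04],
       [-1.30813055e-04, -1.59658727e-03, -9.99998717e-01]]), 'ft_force': array([ 0.16338205, -0.3161735 , -0.13693549]), 'torque': array([ 0.00735443,  0.02798416, -0.0054125 ]), 'width': 1.0041189093076024}
```

View pics/scene0.png

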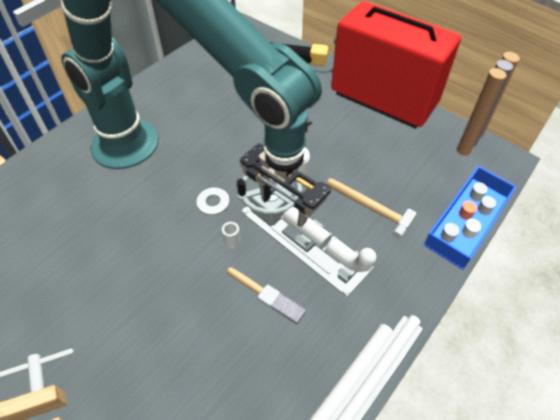

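View pics/side0.png

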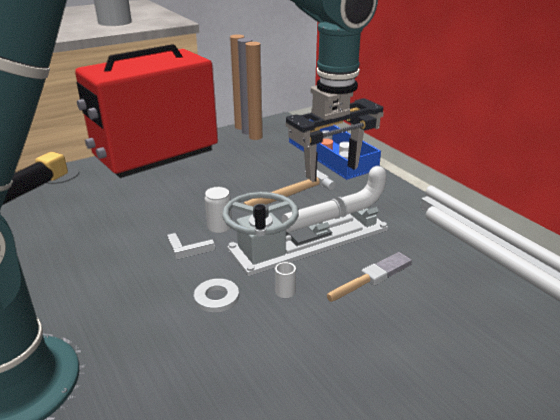

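The side picture shows the wheel rim around (261,212), with the black handle near (260,216) and the jig bed running to the right and away. In the scene picture the gripper covers the wheel. I'll enlarge the side view and take a wrist view.

```bash
python3 - <<'E'
from rig import arm, read_camera, camera_model
import cv2,numpy as np
im=cv2.imread("pics/side0.png")[170:290,150:310]
a=cv2.resize(im,None,fx=5,fy=5,interpolation=cv2.INTER_CUBIC)
cv2.imwrite("pics/side_crop.png",a)
cv2.imwrite("pics/wrist0.png",read_camera("wrist"))
m=camera_model("wrist");np.savez("wrist0.npz",**m);print(m)
E
```

```text
{'camera_matrix': array([[315.13013376,   0.        , 278.11608455],
       [  0.        , 315.13013376, 208.30162454],
       [  0.        ,   0.        ,   1.        ]]), 'dist': array([-0.05210642,  0.        ,  0.        ,  0.        ,  0.        ]), 'extrinsics': array([[ 9.99999135e-01, -1.05210963e-03,  7.89196084e-04,
        -6.50605134e+02],
       [ 1.21416337e-03,  9.69150890e-01, -2.46465165e-01,
         2.78081298e+01],
       [-5.05541715e-04,  2.46465910e-01,  9.69151330e-01,
        -3.87684410e+02],
       [ 0.00000000e+00,  0.00000000e+00,  0.00000000e+00,
         1.00000000e+00]])}
```

View pics/side_crop.png

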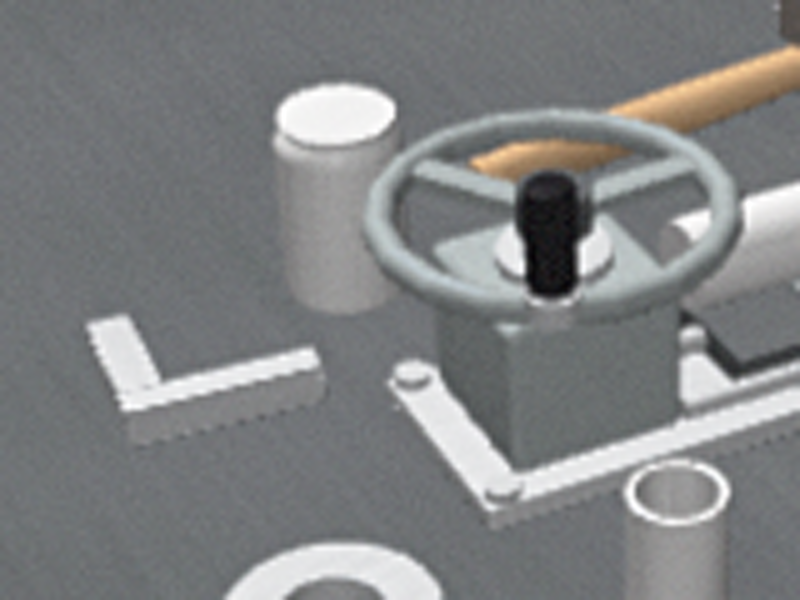

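View pics/wrist0.png

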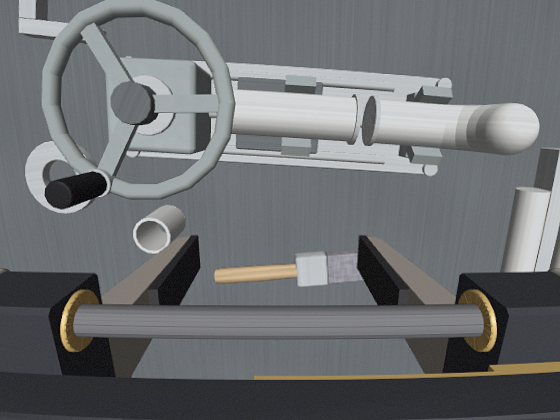

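The side crop shows the rim centreline at about x=377..727 and y=118..305, handle top (550,183) and foot (552,290). In the wrist view the rim spans about x 52..225 and y 5..190, the hub is at (133,102), the handle top at (60,193) and its foot at (104,183). The tube stub is at (155,235) and the flange at (60,178), both near the handle. Next I triangulate.

```bash
cat > h.py <<'E'
import numpy as np,cv2
from rig import camera_model
def ray(m,uv):
    K,d,E=m["camera_matrix"],m["dist"],m["extrinsics"]
    p=cv2.undistortPoints(np.array(uv,float).reshape(-1,1,2),K,d).reshape(-1,2)
    R,t=E[:3,:3],E[:3,3]
    return -R.T@t,(np.c_[p[:,0],-p[:,1],-np.ones(len(p))])@R
def atz(m,uv,z):
    o,d=ray(m,uv); return o+d*((z-o[2])/d[:,2])[:,None]
def proj(m,P):
    E=m["extrinsics"];c=np.atleast_2d(P)@E[:3,:3].T+E[:3,3]
    return cv2.projectPoints(c*[1,-1,-1],np.zeros(3),np.zeros(3),m["camera_matrix"],m["dist"])[0].reshape(-1,2)
E
python3 - <<'E'
from h import *
np.set_printoptions(precision=1,suppress=True)
W=np.load("wrist0.npz");S=camera_model("side")
c=lambda *p:[(x/5+149.5+.1,y/5+169.5+.1) for x,y in p]
from scipy.optimize import least_squares
for n,m,rim,hub,ht,hf in(("side",S,c((377,215),(727,215),(552,118),(430,150),(690,150),(440,285)),c((552,245)),c((550,183)),c((552,288))),
  ("wrist",W,[(52,98),(225,103),(137,5),(145,190),(75,38),(203,38)],[(133,102)],[(60,193)],[(104,183)])):
    P=atz(m,rim,113)
    f=least_squares(lambda q:np.hypot(*(P[:,:2]-q[:2]).T)-q[2],[600,50,75])
    print(n,"centre",f.x,f.fun,"hub",atz(m,hub,126)[0],"htop",atz(m,ht,173)[0],"hfoot",atz(m,hf,123)[0])
print("objs wrist: stub top",atz(W,[(152,236)],60),"flange",atz(W,[(60,178)],14),"brush",atz(W,[(220,275),(357,265)],15))
print("can top side",atz(S,c((335,115)),95),"tube ends",atz(W,[(230,117),(505,130)],80), "jig rail",atz(W,[(445,85),(430,170),(135,155)],10))
E
```

```text
side centre [535.5  95.3  75.3] [ 0.2 -0.8  1.  -1.3  0.4  0.5] hub [509.4  51.  126. ] htop [495.4  26.2 173. ] hfoot [495.6  27.2 123. ]
wrist centre [535.2  89.3  73.2] [ 1.4 -1.4  1.2  0.2 -2.6  1.2] hub [536.3  89.1 126. ] htop [498.4  25.7 173. ] hfoot [502.9  24.1 123. ]
objs wrist: stub top [[512.8 -45.3  60. ]] flange [[386.5  12.2  14. ]] brush [[ 576.1 -113.6   15. ]
 [ 750.7 -100.1   15. ]]
can top side [[503.8 245.4  95. ]] tube ends [[605.9  78.4  80. ]
 [869.2  68.4  80. ]] jig rail [[840.3 117.3  10. ]
 [833.   20.3  10. ]
 [481.   38.4  10. ]]
```

Call:
apply_moves(plan=[0.03,-0.76,0,0,0,0,0,0.03,-0.76,0,0,0,0,0,0.03,-0.76,0,0,0,0,0,0.03,-0.76,0,0,0,0,0,0.03,-0.76,0,0,0,0,0,0.03,-0.76,0,0,0,0,0,0,0,0,0,0,0,0,0,0,0,0,0,0,0], squeeze=5)

```text
clock: 1.15
tcp_pos: [536.6, 4.4, 404.8]
eef_rot: [[0.0, 1.0, 0.001], [1.0, -0.0, -0.0], [-0.0, 0.001, -1.0]]
ft_force: [0.4, 0.6, -0.4]
width: 0.157
```

```bash
python3 - <<'E'
from rig import *
from h import *
import cv2
o=arm.observe();print(o["clock"],o["tcp_pos"],o["width"],o["ft_force"])
im=read_camera("wrist");cv2.imwrite("pics/wrist1.png",im);m=camera_model("wrist");np.savez("wrist1.npz",**m)
for n in("scene","side"):cv2.imwrite(f"pics/{n}1.png",read_camera(n))
E
```

```text
1.15 [536.58406294   4.43347204 404.83023977] 0.15675992457161292 [ 0.42032278  0.64470789 -0.4064315 ]
```

View pics/wrist1.png

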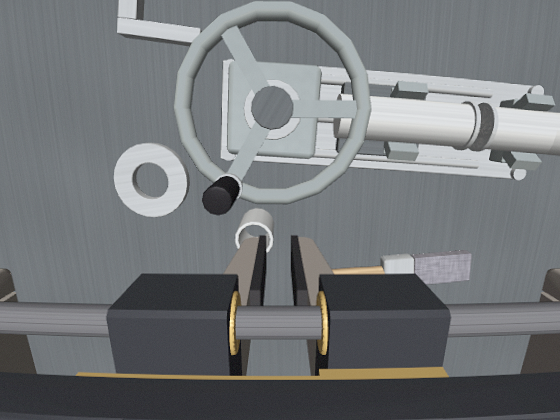

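The reference wrist view from over the start point shows the hub at (272,107), the rim at x 183..362 and y 9..194, the handle top at (217,198) and its foot at about (231,184). Nothing lies near the finger path. I'll refine the centre and write the path.

```bash
cat > path.py <<'E'
import numpy as np,sys
def finger(th,c,R=75,hx=18,hy=10,r=11):
    n=np.array([np.sin(th),-np.cos(th)]); s=np.clip(n/0.35,-1,1)
    return c+R*np.array([np.cos(th),np.sin(th)])-s*[hx,hy]-r*n
def rows(pts):
    # commanded increments, rounded cumulatively to 0.01 units
    q=np.round((pts-pts[0])/25,2); d=np.diff(q,axis=0); return np.round(d[:,::-1],2)  # (tx=dy, ty=dx)
E
python3 - <<'E'
from h import *
from path import *
np.set_printoptions(precision=1,suppress=True)
W=np.load("wrist1.npz")
P=atz(W,[(183,100),(362,102),(272,9),(272,194)],113)
print(P,"hub",atz(W,[(272,107)],126),"htop",atz(W,[(217,198)],173),"foot",atz(W,[(231,184)],123))
c=np.array([(P[0,0]+P[1,0])/2,(P[2,1]+P[3,1])/2]);print(c)
E
```

```text
[[459.7  95.7 113. ]
 [607.2  93.9 113. ]
 [533.4 163.7 113. ]
 [532.6  16.5 113. ]] hub [[533.2  88.8 126. ]] htop [[495.9  26.2 173. ]] foot [[498.4  27.2 123. ]]
[533.5  90.1]
```

```bash
python3 - <<'E'
from path import *
c=np.array([534,90.]);th=np.radians(-120-np.arange(0,351,6))
pts=np.vstack([[536,4.5],[[finger(t,c)[i] for i in(0,1)] for t in th]])
np.save("pts.npy",pts)
r=rows(pts)
print(pts[1],pts[-1],np.hypot(*np.diff(pts,axis=0).T).max())
for i in range(0,len(r),12):
    print(i,",".join(f"{a:g},{b:g},0,0,0,0,0" for a,b in r[i:i+12]), "end",pts[min(i+12,len(r))].round(1))
E
```

```text
[524.02627944   9.54809472] [539.2853471    6.44251736] 12.994354323064854
0 0.2,-0.48,0,0,0,0,0,0.13,-0.29,0,0,0,0,0,0.17,-0.27,0,0,0,0,0,0.19,-0.26,0,0,0,0,0,0.21,-0.23,0,0,0,0,0,0.24,-0.21,0,0,0,0,0,0.26,-0.18,0,0,0,0,0,0.27,-0.24,0,0,0,0,0,0.3,-0.34,0,0,0,0,0,0.3,-0.3,0,0,0,0,0,0.31,-0.28,0,0,0,0,0,0.32,-0.24,0,0,0,0,0 end [452.9  76.9]
12 0.31,-0.21,0,0,0,0,0,0.32,-0.17,0,0,0,0,0,0.31,-0.02,0,0,0,0,0,0.3,0.1,0,0,0,0,0,0.29,0.13,0,0,0,0,0,0.27,0.17,0,0,0,0,0,0.26,0.19,0,0,0,0,0,0.23,0.21,0,0,0,0,0,0.21,0.24,0,0,0,0,0,0.18,0.26,0,0,0,0,0,0.2,0.27,0,0,0,0,0,0.25,0.3,0,0,0,0,0 end [489.6 155.1]
24 0.21,0.3,0,0,0,0,0,0.18,0.31,0,0,0,0,0,0.15,0.32,0,0,0,0,0,0.11,0.31,0,0,0,0,0,0.08,0.32,0,0,0,0,0,-0.02,0.31,0,0,0,0,0,-0.1,0.3,0,0,0,0,0,-0.13,0.29,0,0,0,0,0,-0.17,0.27,0,0,0,0,0,-0.19,0.26,0,0,0,0,0,-0.21,0.23,0,0,0,0,0,-0.24,0.21,0,0,0,0,0 end [575.5 147. ]
36 -0.26,0.18,0,0,0,0,0,-0.27,0.24,0,0,0,0,0,-0.3,0.34,0,0,0,0,0,-0.3,0.3,0,0,0,0,0,-0.31,0.28,0,0,0,0,0,-0.32,0.24,0,0,0,0,0,-0.31,0.21,0,0,0,0,0,-0.32,0.17,0,0,0,0,0,-0.31,0.02,0,0,0,0,0,-0.3,-0.1,0,0,0,0,0,-0.29,-0.13,0,0,0,0,0,-0.27,-0.17,0,0,0,0,0 end [615.1  58. ]
48 -0.26,-0.19,0,0,0,0,0,-0.23,-0.21,0,0,0,0,0,-0.21,-0.24,0,0,0,0,0,-0.18,-0.26,0,0,0,0,0,-0.2,-0.27,0,0,0,0,0,-0.25,-0.3,0,0,0,0,0,-0.21,-0.3,0,0,0,0,0,-0.18,-0.31,0,0,0,0,0,-0.15,-0.32,0,0,0,0,0,-0.11,-0.31,0,0,0,0,0,-0.08,-0.32,0,0,0,0,0 end [539.3   6.4]
```

Call:
apply_moves(plan=[0,0,0.53,0,0,0,0,0,0,0.53,0,0,0,0,0,0,0.53,0,0,0,0,0,0,0.53,0,0,0,0,0,0,0.53,0,0,0,0,0,0,0.53,0,0,0,0])

```text
clock: 2.05
tcp_pos: [536.0, 4.5, 324.2]
eef_rot: [[0.0, 1.0, -0.0], [1.0, -0.0, -0.0], [-0.0, -0.0, -1.0]]
ft_force: [-0.4, 0.9, 0.3]
width: 0.006
```

Call:
apply_moves(plan=[0.1,-0.24,0,0,0,0,0,0.1,-0.24,0,0,0,0,0,0.13,-0.29,0,0,0,0,0,0.17,-0.27,0,0,0,0,0,0.19,-0.26,0,0,0,0,0,0.21,-0.23,0,0,0,0,0,0.24,-0.21,0,0,0,0,0])

```text
clock: 2.92
tcp_pos: [492.1, 33.3, 325.3]
eef_rot: [[0.0, 1.0, 0.0], [1.0, -0.0, -0.0], [-0.0, 0.0, -1.0]]
ft_force: [0.4, -2.6, -0.4]
width: 0.007
```

```bash
python3 - <<'E'
from rig import *
from h import *
o=arm.observe();print(o["clock"],o["tcp_pos"],o["ft_force"])
a=cv2.imread("pics/side1.png")[150:300,150:350];b=read_camera("side");cv2.imwrite("pics/side2.png",b)
w=read_camera("wrist")
cv2.imwrite("pics/c2.png",np.hstack([cv2.resize(b[150:300,150:350],None,fx=2,fy=2),cv2.resize(w,(400,300))]))
E
```

```text
2.925 [492.11798367  33.25089675 325.2945114 ] [ 0.37336743 -2.62752254 -0.36159429]
```

View pics/c2.png

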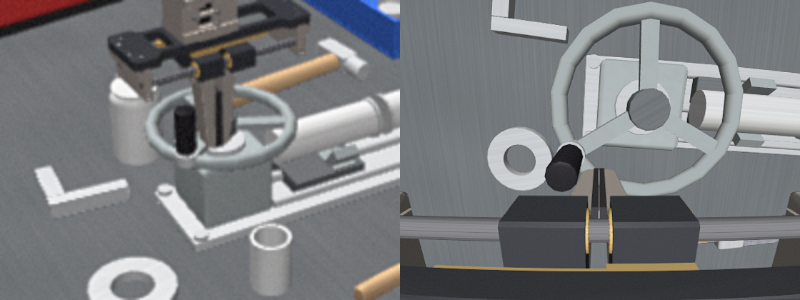

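The handle has moved about 30° as planned, with the fingers on its trailing side and a force of 2.6 N. I'll continue.

Call:
apply_moves(plan=[0.26,-0.18,0,0,0,0,0,0.27,-0.24,0,0,0,0,0,0.3,-0.34,0,0,0,0,0,0.3,-0.3,0,0,0,0,0,0.31,-0.28,0,0,0,0,0,0.32,-0.24,0,0,0,0,0])

```text
clock: 3.78
tcp_pos: [452.5, 77.4, 325.2]
eef_rot: [[0.0, 1.0, -0.0], [1.0, -0.0, -0.0], [-0.0, -0.0, -1.0]]
ft_force: [1.6, -2.0, 1.0]
width: 0.003
```

Call:
apply_moves(plan=[0.31,-0.21,0,0,0,0,0,0.32,-0.17,0,0,0,0,0,0.31,-0.02,0,0,0,0,0,0.3,0.1,0,0,0,0,0,0.29,0.13,0,0,0,0,0,0.27,0.17,0,0,0,0,0])

```text
clock: 4.53
tcp_pos: [452.9, 122.6, 324.9]
eef_rot: [[-0.0, 1.0, -0.001], [1.0, 0.0, -0.0], [-0.0, -0.001, -1.0]]
ft_force: [-2.3, -1.0, 0.1]
width: 0.007
```

Call:
apply_moves(plan=[0.26,0.19,0,0,0,0,0,0.23,0.21,0,0,0,0,0,0.21,0.24,0,0,0,0,0,0.18,0.26,0,0,0,0,0,0.2,0.27,0,0,0,0,0,0.25,0.3,0,0,0,0,0])

```text
clock: 5.28
tcp_pos: [490.5, 155.2, 325.3]
eef_rot: [[0.001, 1.0, 0.001], [1.0, -0.001, -0.0], [-0.0, 0.001, -1.0]]
ft_force: [-1.1, -0.8, 0.3]
width: 0.002
```

```bash
python3 - <<'E'
from rig import *
from h import *
o=arm.observe();print(o["clock"],o["tcp_pos"],o["ft_force"])
b=read_camera("side");s=read_camera("scene")
cv2.imwrite("pics/c3.png",np.hstack([cv2.resize(b[150:300,150:350],None,fx=2,fy=2),cv2.resize(read_camera("wrist"),(400,300))]))
E
```

```text
5.275 [490.52417345 155.15978928 325.28221514] [-1.09342688 -0.7669669   0.30868038]
```

View pics/c3.png

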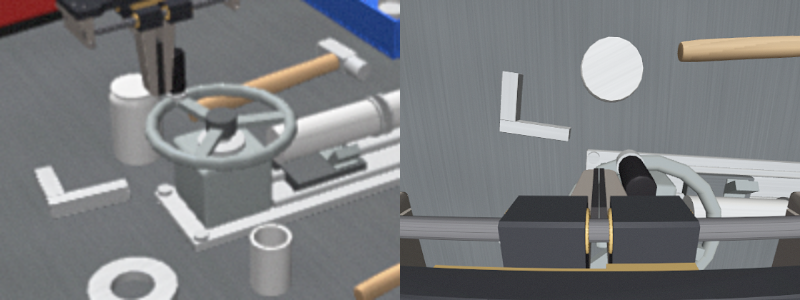

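The handle is now at the far side of the wheel (about 100°), still ahead of the fingers, and the can and square are untouched. I'll continue.

Call:
apply_moves(plan=[0.21,0.3,0,0,0,0,0,0.18,0.31,0,0,0,0,0,0.15,0.32,0,0,0,0,0,0.11,0.31,0,0,0,0,0,0.08,0.32,0,0,0,0,0,-0.02,0.31,0,0,0,0,0])

```text
clock: 6.18
tcp_pos: [537.0, 173.4, 325.2]
eef_rot: [[-0.0, 1.0, 0.0], [1.0, 0.0, 0.0], [0.0, 0.0, -1.0]]
ft_force: [-2.5, 0.3, 1.3]
width: 0.006
```

Call:
apply_moves(plan=[-0.1,0.3,0,0,0,0,0,-0.13,0.29,0,0,0,0,0,-0.17,0.27,0,0,0,0,0,-0.19,0.26,0,0,0,0,0,-0.21,0.23,0,0,0,0,0,-0.24,0.21,0,0,0,0,0])

```text
clock: 6.92
tcp_pos: [576.1, 146.8, 325.4]
eef_rot: [[-0.0, 1.0, 0.001], [1.0, 0.0, 0.0], [0.0, 0.001, -1.0]]
ft_force: [1.0, 3.0, -0.4]
width: 0.004
```

Call:
apply_moves(plan=[-0.26,0.18,0,0,0,0,0,-0.27,0.24,0,0,0,0,0,-0.3,0.34,0,0,0,0,0,-0.3,0.3,0,0,0,0,0,-0.31,0.28,0,0,0,0,0,-0.32,0.24,0,0,0,0,0])

```text
clock: 7.68
tcp_pos: [615.4, 102.4, 325.1]
eef_rot: [[0.0, 1.0, -0.0], [1.0, -0.0, -0.0], [-0.0, -0.0, -1.0]]
ft_force: [-1.6, 1.9, -0.4]
width: 0.004
```

Call:
apply_moves(plan=[-0.31,0.21,0,0,0,0,0,-0.32,0.17,0,0,0,0,0,-0.31,0.02,0,0,0,0,0,-0.3,-0.1,0,0,0,0,0,-0.29,-0.13,0,0,0,0,0,-0.27,-0.17,0,0,0,0,0])

```text
clock: 8.43
tcp_pos: [615.3, 56.8, 325.6]
eef_rot: [[0.001, 1.0, 0.002], [1.0, -0.001, -0.001], [-0.001, 0.002, -1.0]]
ft_force: [5.2, -0.2, -1.2]
width: 0.002
```

Call:
apply_moves(plan=[-0.26,-0.19,0,0,0,0,0,-0.23,-0.21,0,0,0,0,0,-0.21,-0.24,0,0,0,0,0,-0.18,-0.26,0,0,0,0,0,-0.2,-0.27,0,0,0,0,0,-0.25,-0.3,0,0,0,0,0])

```text
clock: 9.18
tcp_pos: [577.3, 25.3, 325.0]
eef_rot: [[-0.001, 1.0, -0.001], [1.0, 0.001, 0.001], [0.001, -0.001, -1.0]]
ft_force: [1.2, 1.7, 0.1]
width: 0.003
```

```bash
python3 - <<'E'
from rig import *
from h import *
o=arm.observe();print(o["clock"],o["tcp_pos"],o["ft_force"])
b=read_camera("side")
cv2.imwrite("pics/c4.png",np.hstack([cv2.resize(b[150:300,150:350],None,fx=2,fy=2),cv2.resize(read_camera("wrist"),(400,300))]))
E
```

```text
9.175 [577.29251915  25.31777036 324.97332279] [1.17560054 1.69825689 0.07212657]
```

View pics/c4.png

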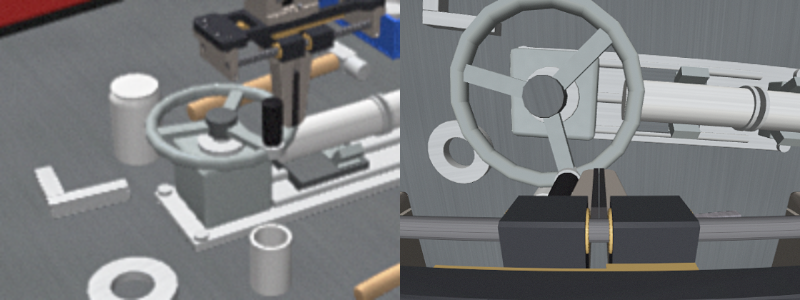

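Call:
apply_moves(plan=[-0.21,-0.3,0,0,0,0,0,-0.18,-0.31,0,0,0,0,0,-0.15,-0.32,0,0,0,0,0,-0.11,-0.31,0,0,0,0,0,-0.08,-0.32,0,0,0,0,0,0,0,0,0,0,0,0])

```text
clock: 10.02
tcp_pos: [538.3, 6.0, 325.0]
eef_rot: [[0.0, 1.0, -0.002], [1.0, -0.0, -0.001], [-0.001, -0.002, -1.0]]
ft_force: [-0.5, -0.8, -0.1]
width: 0.005
```

Call:
apply_moves(plan=[-0.2,0.4,0,0,0,0,0,0,0,-0.53,0,0,0,0,0,0,-0.53,0,0,0,0,0,0,-0.53,0,0,0,0,0,0,-0.53,0,0,0,0,0.06,-0.26,-0.53,0,0,0,0,0.06,-0.27,-0.53,0,0,0,0,0,0,0,0,0,0,0,0,0,0,0,0,0,0])

```text
clock: 11.15
tcp_pos: [535.8, 4.5, 404.6]
eef_rot: [[0.0, 1.0, -0.0], [1.0, -0.0, -0.0], [-0.0, -0.0, -1.0]]
ft_force: [-0.3, 0.3, 0.4]
width: 0.005
```

```bash
python3 - <<'E'
from rig import *
from h import *
o=arm.observe();print(o["clock"],o["tcp_pos"],o["ft_force"])
b=read_camera("wrist");cv2.imwrite("pics/wrist5.png",b);np.savez("wrist5.npz",**camera_model("wrist"))
a=cv2.imread("pics/wrist1.png")
s=(slice(130,240),slice(170,290))
cv2.imwrite("pics/c5.png",np.hstack([cv2.resize(i[s],None,fx=3.3,fy=3.3,interpolation=2) for i in(a,b)]))
E
```

```text
11.15 [535.81838786   4.46234846 404.55723132] [-0.32151243  0.32195867  0.36184031]
```

View pics/c5.png

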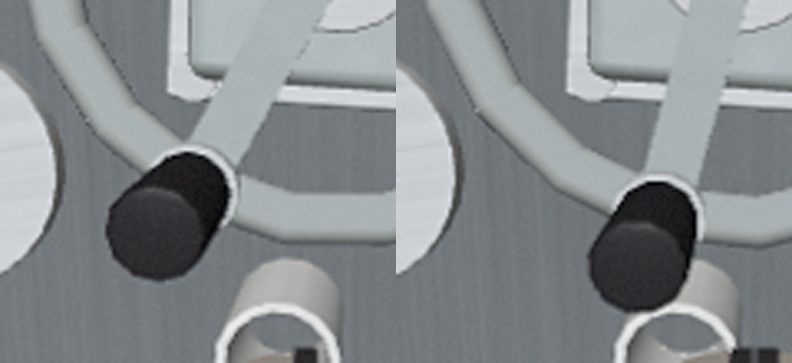

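The handle is short of its start as intended: cap centre at (155,233) in the reference crop and about (244,267) now. I'll quantify the gap using the dark handle mask.

```bash
cat > meas.py <<'E'
from h import *
def cap(png,npz):
    g=cv2.cvtColor(cv2.imread(png),cv2.COLOR_BGR2GRAY)[150:228,170:275]
    n,l,st,ce=cv2.connectedComponentsWithStats((g<75).astype(np.uint8))
    i=1+st[1:,4].argmax(); m=np.load(npz)
    # model: mid-handle silhouette centroid ~ project to z=155
    p=ce[i]+[170,150]; return p,st[i,4],atz(m,[p],155)[0,:2],m
if __name__=="__main__":
    import sys
    for k in sys.argv[1:]:
        p,a,x,m=cap(f"pics/wrist{k}.png",f"wrist{k}.npz")
        d=x-[534,90]; print(k,p.round(2),a,x.round(1),"r",np.hypot(*d).round(1),"deg",np.degrees(np.arctan2(d[1],d[0])).round(2))
    a,b=[cv2.imread(f"pics/wrist{k}.png",0).astype(np.float32) for k in (sys.argv[1],sys.argv[-1])]
    for s in((slice(130,230),slice(100,185)),(slice(50,160),slice(370,540))):
        print("static shift",cv2.phaseCorrelate(a[s].copy(),b[s].copy()))
E
python3 meas.py 1 5
```

```text
1 [220.56 195.57] 1019 [495.1  24. ] r 76.6 deg -120.53
5 [245.   204.93] 955 [512.   16.9] r 76.3 deg -106.76
static shift ((0.9052742397209528, -0.013246576829772039), 0.9587003351847331)
static shift ((1.2234351910758505, 0.1563844155460643), 0.6095647692680359)
```

```bash
python3 - <<'E'
from path import *
c=np.array([534,90.])
for t in(-108,-110,-112,-114,-116,-118,-119.5,-120,-121,-122,-123):print(t,finger(np.radians(t),c).round(2))
E
```

```text
-108 [539.29   6.44]
-110 [536.69   5.99]
-112 [534.1    6.34]
-114 [531.54   7.01]
-116 [529.01   7.77]
-118 [526.5    8.61]
-119.5 [524.64   9.31]
-120 [524.03   9.55]
-121 [522.8   10.05]
-122 [521.58  10.57]
-123 [520.38  11.11]
```

Call:
apply_moves(plan=[-0.06,0.27,0.53,0,0,0,0,-0.06,0.26,0.53,0,0,0,0,0,0,0.53,0,0,0,0,0,0,0.53,0,0,0,0,0,0,0.53,0,0,0,0,0,0,0.53,0,0,0,0,0.1,-0.2,0,0,0,0,0,0.1,-0.2,0,0,0,0,0])

```text
clock: 12.2
tcp_pos: [539.0, 6.8, 325.4]
eef_rot: [[-0.0, 1.0, 0.0], [1.0, 0.0, 0.0], [0.0, 0.0, -1.0]]
ft_force: [0.1, -0.8, 0.2]
width: 0.004
```

Call:
apply_moves(plan=[-0.02,-0.1,0,0,0,0,0,0.01,-0.1,0,0,0,0,0,0.03,-0.1,0,0,0,0,0,0.03,-0.1,0,0,0,0,0,0.03,-0.1,0,0,0,0,0,0.03,-0.07,0,0,0,0,0,0,0,0,0,0,0,0,0,0,0,0,0,0,0])

```text
clock: 13.2
tcp_pos: [524.8, 9.1, 325.0]
eef_rot: [[0.0, 1.0, -0.001], [1.0, -0.0, -0.0], [-0.0, -0.001, -1.0]]
ft_force: [0.7, -0.6, 1.1]
width: 0.006
```

Call:
apply_moves(plan=[-0.09,0.22,0,0,0,0,0,-0.1,0.22,0,0,0,0,0,0,0,-0.53,0,0,0,0,0,0,-0.53,0,0,0,0,0,0,-0.53,0,0,0,0,0,0,-0.53,0,0,0,0,0,0,-0.53,0,0,0,0,0,0,-0.53,0,0,0,0,0,0,0,0,0,0,0,0,0,0,0,0,0,0])

```text
clock: 14.45
tcp_pos: [535.8, 4.5, 404.4]
eef_rot: [[0.0, 1.0, -0.001], [1.0, -0.0, -0.0], [-0.0, -0.001, -1.0]]
ft_force: [0.7, -0.0, -0.7]
width: 0.005
```

```bash
cat > shot.py <<'E'
import sys
from rig import *
from h import *
k=sys.argv[1]
o=arm.observe();print(o["clock"],o["tcp_pos"],o["ft_force"])
cv2.imwrite(f"pics/wrist{k}.png",read_camera("wrist"));np.savez(f"wrist{k}.npz",**camera_model("wrist"))
cv2.imwrite(f"pics/side{k}.png",read_camera("side"))
E
python3 shot.py 6; python3 meas.py 1 6
```

```text
14.45 [535.82464599   4.4828983  404.36966803] [ 0.66260149 -0.01295708 -0.68837112]
1 [220.56 195.57] 1019 [495.1  24. ] r 76.6 deg -120.53
6 [228.45 198.95] 1005 [499.7  21.6] r 76.5 deg -116.65
static shift ((1.020841124377661, -0.004979538478650625), 0.9463732371860081)
static shift ((1.579670478236352, -0.1036840948884219), 0.6977250120374892)
```

Call:
apply_moves(plan=[0,0,0.53,0,0,0,0,0,0,0.53,0,0,0,0,0,0,0.53,0,0,0,0,0,0,0.53,0,0,0,0,0,0,0.53,0,0,0,0,0,0,0.53,0,0,0,0,0.1,-0.22,0,0,0,0,0,0.09,-0.22,0,0,0,0,0,0.05,-0.08,0,0,0,0,0,0.04,-0.07,0,0,0,0,0,0,0,0,0,0,0,0,0,0,0,0,0,0,0])

```text
clock: 16.05
tcp_pos: [521.4, 11.5, 325.5]
eef_rot: [[0.0, 1.0, 0.001], [1.0, -0.0, 0.0], [0.0, 0.001, -1.0]]
ft_force: [1.2, 0.4, 0.5]
width: 0.002
```

Call:
apply_moves(plan=[-0.14,0.29,0,0,0,0,0,-0.14,0.3,0,0,0,0,0,0,0,-0.53,0,0,0,0,0,0,-0.53,0,0,0,0,0,0,-0.53,0,0,0,0,0,0,-0.53,0,0,0,0,0,0,-0.53,0,0,0,0,0,0,-0.53,0,0,0,0,0,0,0,0,0,0,0,0,0,0,0,0,0,0])

```text
clock: 17.3
tcp_pos: [535.8, 4.4, 404.4]
eef_rot: [[0.0, 1.0, -0.001], [1.0, -0.0, -0.0], [-0.0, -0.001, -1.0]]
ft_force: [0.1, 0.2, -0.7]
width: 0.007
```

```bash
python3 shot.py 7; python3 meas.py 1 6 7; python3 - <<'E'
import cv2,numpy as np
for k in "0167":
    g=cv2.imread(f"pics/side{k}.png",0)[195:240,240:285]
    n,l,st,ce=cv2.connectedComponentsWithStats((g<60).astype(np.uint8));i=1+st[1:,4].argmax();print(k,ce[i]+[240,195],st[i])
a,b=[cv2.imread(f"pics/wrist{k}.png") for k in "17"]
s=(slice(130,240),slice(170,290))
cv2.imwrite("pics/c7.png",np.hstack([cv2.resize(i[s],None,fx=3.3,fy=3.3,interpolation=2) for i in(a,b)]))
E
```

```text
17.3 [535.82577927   4.42130317 404.39289228] [ 0.1354846   0.24172338 -0.70510287]
1 [220.56 195.57] 1019 [495.1  24. ] r 76.6 deg -120.53
6 [228.45 198.95] 1005 [499.7  21.6] r 76.5 deg -116.65
7 [223.9  196.71] 1019 [496.3  23.3] r 76.6 deg -119.44
static shift ((0.995573112867902, -0.005811530868911063), 0.9487097914483812)
static shift ((1.5481899692785106, -0.0876508862343357), 0.6897725195354886)
0 [259.8125     216.02734375] [ 13  10  15  24 256]
1 [259.87109375 216.01171875] [ 13  10  15  24 256]
6 [261.648 216.024] [ 13  10  16  24 250]
7 [260.22957198 216.04669261] [ 13  10  15  24 257]
```

View pics/c7.png

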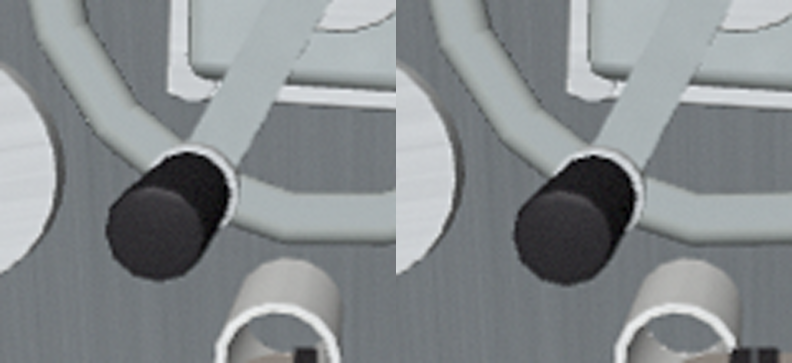

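The handle is nearly back. The side camera shows 0.4 px (about 0.75°) left, and the wrist view, corrected for camera shift, about 0.8°. One last 1 mm nudge.

Call:
apply_moves(plan=[0,0,0.53,0,0,0,0,0,0,0.53,0,0,0,0,0,0,0.53,0,0,0,0,0,0,0.53,0,0,0,0,0,0,0.53,0,0,0,0,0,0,0.53,0,0,0,0,0.12,-0.26,0,0,0,0,0,0.12,-0.26,0,0,0,0,0,0.03,-0.06,0,0,0,0,0,0.03,-0.05,0,0,0,0,0,0,0,0,0,0,0,0,0,0,0,0,0,0,0])

```text
clock: 18.9
tcp_pos: [520.5, 11.9, 325.5]
eef_rot: [[0.0, 1.0, 0.001], [1.0, -0.0, -0.0], [-0.0, 0.001, -1.0]]
ft_force: [1.3, -1.8, 0.8]
width: 0.007
```

Call:
apply_moves(plan=[-0.15,0.31,0,0,0,0,0,-0.15,0.32,0,0,0,0,0,0,0,-0.53,0,0,0,0,0,0,-0.53,0,0,0,0,0,0,-0.53,0,0,0,0,0,0,-0.53,0,0,0,0,0,0,-0.53,0,0,0,0,0,0,-0.53,0,0,0,0,0,0,0,0,0,0,0,0,0,0,0,0,0,0])

```text
clock: 20.15
tcp_pos: [535.8, 4.5, 404.4]
eef_rot: [[0.0, 1.0, -0.001], [1.0, -0.0, -0.0], [-0.0, -0.001, -1.0]]
ft_force: [0.1, -0.3, -0.6]
width: 0.007
```

```bash
python3 shot.py 8; python3 meas.py 1 7 8; python3 - <<'E'
import cv2,numpy as np
for k in "178":
    g=cv2.imread(f"pics/side{k}.png",0)[195:240,240:285]
    n,l,st,ce=cv2.connectedComponentsWithStats((g<60).astype(np.uint8));i=1+st[1:,4].argmax();print(k,ce[i]+[240,195],st[i])
    a=cv2.imread("pics/side1.png",0);b=cv2.imread(f"pics/side{k}.png",0)
    s=(slice(196,224),slice(250,270));print(cv2.phaseCorrelate(a[s].astype(np.float32),b[s].astype(np.float32)))
E
```

```text
20.15 [535.82293612   4.46083122 404.37199338] [ 0.14791575 -0.27811514 -0.55267016]
1 [220.56 195.57] 1019 [495.1  24. ] r 76.6 deg -120.53
7 [223.9  196.71] 1019 [496.3  23.3] r 76.6 deg -119.44
8 [222.91 196.16] 1015 [495.6  23.7] r 76.6 deg -120.07
static shift ((1.0000309875542897, -0.02928598200572452), 0.951478997654385)
static shift ((1.5763581798587438, -0.08389109079985246), 0.6896695085808083)
1 [259.87109375 216.01171875] [ 13  10  15  24 256]
((0.0, 0.0), 1.0)
7 [260.22957198 216.04669261] [ 13  10  15  24 257]
((0.6731091549879107, 0.09363844756678397), 0.9708633903662364)
8 [259.98406375 215.94422311] [ 13  10  15  24 251]
((0.44604787782963484, 0.005657469243308455), 1.0041582107543945)
```

```bash
python3 - <<'E'
from rig import *
import cv2,numpy as np
b=read_camera("scene")
for n,x,y in(("scene",cv2.imread("pics/scene1.png"),b),("side",cv2.imread("pics/side1.png"),cv2.imread("pics/side8.png"))):
    d=cv2.absdiff(x,y).max(2)>40
    k,l,st,ce=cv2.connectedComponentsWithStats(d.astype(np.uint8)); print(n,[s.tolist() for s in st[1:] if s[4]>8])
print(arm.sign_off())
E
```

```text
scene [[67, 2, 8, 2, 9], [259, 150, 3, 4, 11], [232, 155, 7, 6, 16], [259, 158, 4, 5, 12], [245, 164, 5, 7, 19], [253, 166, 4, 4, 12], [250, 177, 6, 11, 18], [283, 208, 8, 7, 22], [282, 216, 4, 4, 12], [281, 225, 9, 9, 37], [322, 234, 11, 11, 48], [305, 241, 8, 5, 18], [307, 246, 11, 9, 40], [323, 247, 3, 4, 10]]
side [[261, 77, 7, 6, 13], [301, 131, 8, 7, 20], [292, 137, 4, 9, 17], [306, 139, 2, 6, 11], [272, 142, 6, 8, 14], [285, 158, 8, 32, 73], [333, 198, 10, 10, 44], [284, 213, 7, 6, 20], [309, 226, 8, 4, 21], [327, 227, 8, 8, 31], [286, 229, 14, 18, 89], [0, 231, 6, 26, 38]]
the job is handed in; nothing more can be done
None
```

I pushed the wheel clockwise through one full turn with the closed fingertips on its handle, in one sweep of about 345° and three smaller nudges. Then I lifted the fingers clear and handed the job in at about 20 s. The pushing forces I read were about 2 to 5 N, and the wheel was never gripped.

- **Handle position:** In the last pictures the handle is back at its start, about 0.2–0.5° (under 1 mm) short. The checks disagree slightly: the side camera's handle centroid is 0.1 px off, but image correlation gives about 0.45 px (perhaps 0.8°). The wrist camera gives about 0.45° without allowing for its roughly 1 mm shift from the reference pose. I left that remainder rather than risk pushing past.
- **Rest of the bench:** Comparing before and after pictures showed changes at the gripper and arm, and small ones on the jig where the saddle and tube moved forward. I saw no change at the positions of the loose items, though I did not measure each one separately.

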